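# Put the serving board away under the jar stand

## Task

Put the serving board away: slide it flat along the counter between the rails of the guide under the jar stand, all the way until its outer end is flush with the front ends of the rails. The slot is only just wider than the board and may sit a little left or right of the middle of the stand, so feel for it gently; the stand is not fixed: do not shove the stand out of place or tip the jars on it, and leave the cup and the carafe where they are.

Things in the scene. Friction and masses are not known exactly. Their poses are not given: they have to be found in the camera images.
- jar_stand: Low dark wooden riser, 180 deep (x) x 240 wide (y) x 34 mm high, 1.8 kg plus two jars, loose: slides if pushed with some 15 to 30 N. Origin: centre of underside. Front face at x = -90 mm; the board goes in towards +x. Under its 18 mm thick top is a guide with two parallel aluminium rails, each 25 wide, 15 mm high, which stick out 30 mm from the front face (to x = -120 mm)
- slot_mouth (a point): Point at counter level on the stand's centre line, in the plane of the rails' front ends; axes as the stand's. The slot is the gap between the rails: 103 wide, 16 high, square-edged, counter as floor, stop 141 mm in. The guide can slide sideways: the slot's centre lies anywhere within 8 mm either side (y) of this point, and stays unless pushed with over 12 N. Find it by feel or sight
- board: Flat pale wooden board lying on the counter in front of the slot: 140 long (x) x 100 wide (y) x 12 mm thick, about 0.14 kg, upright corners rounded to 3 mm; too wide to grip. Origin: centre of its underside. It goes in lengthwise, either end first. Fully in, its centre is on the slot's centre line at the stand's x = -50 mm (-49 mm at the stop)
- jar_a: Amber jar with a dark lid standing on the back half of the stand (left of the slot as seen when facing it from outside): 80 mm diameter, 125 mm tall (142 mm with its carrying handle); origin centre of its underside, z up
- jar_b: Brown-red jar with a dark lid standing on the back half of the stand, beside the other: 72 mm diameter, 110 mm tall (125 mm with handle); origin centre of its underside, z up
- cup: Small white cup on the counter, 60 mm diameter, 45 mm tall; origin centre of its underside
- carafe: Green carafe on the counter, 66 mm diameter, 125 mm tall; origin centre of its underside, z up
There are look-alikes about, which are no part of the job. There is more than one size of the board; the job needs the smaller. What is shaped like the jar_b but purple is not meant.

How it is judged:
By the outcome, as a careful person would: the job done as asked, in the order asked, and still so for the second after the job is handed in, with the robot touching nothing.
It also fails if it takes over 72 s, if anything falls off the work surface, if the arm or the gripper's body presses on something with over 40 N, if the wrist force passes 120 N, or if a joint passes its speed limit or range.

## Robot

A 7-joint arm with a two-finger parallel gripper is mounted at the origin on the work surface. World frame = base frame: x ahead of the robot, y to its left, z up, the work surface at z = 0. Lengths are in m, angles in degrees, forces in N, time in s.
With the tool pointing down it reaches from about 0.35 to 0.9 m from the base axis. Payload 7.2 kg.
Tool frame: the origin (TCP) lies at the very end of the fingers, on their centre line; the grasp point (between the pads) lies 19 mm behind it; z points along the fingers, y is the line along which they close (so a half turn about z gives the same grasp; the last joint's range is limited). The gripper opens to 88 mm and grips with 3 to 60 N. Pads are 20 mm wide; open, the fingers measure 115 mm over their backs; the gripper's body (75 mm by 178 mm) begins 61 mm behind the grasp point.
Start: joints at [67.54, 23.554, -0.728, 91.456, 0.321, 64.991, -4.71], TCP at [0.199, -0.593, 0.223] pointing down, gripper open.
Joint ranges: [-169.25, 169.25], [-16.82, 113.86], [-84.01, 82.57], [7.8, 145.47], [-59.2, 239.2], [7.22, 106.19], [-163.78, 163.78]. Speed limits (degrees/s): [136.94, 136.94, 172.46, 172.46, 180, 180, 180].

## Interface

Orientations are given as [roll, pitch, yaw] about the fixed x, y, z axes, in that order (R = Rz(yaw) Ry(pitch) Rx(roll)).
In Python, from plant import * gives the robot as it stands. Calls block until the motion is done:
- reach(position, orientation): joint-space move of the TCP to a pose.
- line_to(position, rot=None, v=0.15, threshold=None): straight line of the TCP; rot=None keeps the orientation; v is the mean speed in m/s. With threshold (N) it stops when the force on the tool has changed by that much, and returns True; else False.
- move_joints(angles): joint-space move.
- ungrasp() and close(effort=None): open the fingers fully, or close them until they stop; effort is the grip in N (None keeps the last).
- sleep(seconds).
- ik(position, orientation): joint angles nearest the present ones, or None.
- get_obs(): the state.
- get_image(name): name is "side" or "top" or "wrist"; returns the picture (400x640x3 uint8, red, green, blue); there is no depth.
- calibration(name): a dict with "intrinsics" (3x3 intrinsics, pixels), "rvec" (rotation vector, rad) and "tvec" (3), from world to camera coordinates, as OpenCV has them. Camera axes: x right, y down, z forward; pixel columns grow to the right and rows downward; lengths in m; the calibration is good to about 2 mm. A picture is of the moment at which its call begins: read the wrist's pose just before it. calibration takes no time and is no camera call; for the wrist camera it gives the pose at the moment of the call.
A pose or a line that the arm cannot do raises Unreachable and nothing moves.
- finish_job(): hands the job in; it is judged then, once.
Trained networks look in the newest picture that a camera, given by its name, has taken for a name from the list of things; names that differ only in an ending like _2 or _b are one class to them, and where a whole thing is asked for, a point or a joint stands for the part that bears it (a point fixed in the world has none). Each returns a list of dicts, best first, with "p" (0 to 1); they miss things now and then, are a little off and sometimes report something else, mostly with a low value. They report only what shows in the picture. A call takes as long as a camera call. They do not tell look-alikes from the thing itself.
- boxes_of(camera, thing): "location" ([row, column] in pixels, amid what is visible of it).
- cut_out(camera, thing): "region" (400x640 bool, what is visible of it) and "location" ([row, column] in pixels, amid what is visible of it).
The state is a dict: "t": time; "joints": joint angles; "joint_velocities": joint speeds; "tau": joint torques, N m; "position": TCP position; "eef_rot": TCP orientation; "contact_force": force on the tool from outside, world axes, zero at the start; "ft_torque": the same for the moment, N m; "width": opening from 0.0 (shut) to 1.0 (fully open); "finger_force": force on a finger pad.
Only numpy, scipy, OpenCV 4.12 (cv2) and the standard library are available. Lean on these libraries where they do the work, as an engineer would, in place of code of your own. Each camera call takes 0.05 s, during which the arm holds its last target. There are 200 camera calls.

## Working session

There is one attempt and no reset: what is moved stays moved. The work goes in short steps, each a Python script; the robot and the scene stay as the last script left them, time stands still between calls to the robot, and variables do not carry over. Pictures are saved under pics/ and viewed, at most 10 in all, crops included, and the job is handed in when it is done.

```bash
mkdir -p pics; ls; cat > h.py <<'E'
from plant import *
import numpy as np, cv2
def ray(cam,uv,z,c=None):
    c=c or calibration(cam); K=np.array(c["intrinsics"],float); R=cv2.Rodrigues(np.array(c["rvec"],float))[0]; t=np.array(c["tvec"],float).ravel()
    uv=np.atleast_2d(np.array(uv,float)); d=(R.T@np.linalg.inv(K)@np.c_[uv,np.ones(len(uv))].T).T; o=-R.T@t
    return o+d*((z-o[2])/d[:,2])[:,None]
def save(n,im): cv2.imwrite(f"pics/{n}.png",im[:,:,::-1])
E
python3 - <<'E'
from h import *
for c in ("top","side"):
    save(c,get_image(c))
    for th,z in (("board",.012),("jar_stand",.034),("jar_b",.15),("cup",.045),("carafe",.125),("jar_a",.16)):
        for r in boxes_of(c,th):
            if r["p"]>.3: print(c,th,round(r["p"],2),np.round(r["location"]),np.round(ray(c,r["location"][::-1],z)[0],3))
print(get_obs()["t"])
E
```

```text
pics
top board 0.87 [150. 269.] [0.639 0.108 0.012]
top board 0.71 [231. 247.] [0.384 0.178 0.012]
top jar_stand 0.82 [179. 341.] [ 0.538 -0.115  0.034]
top jar_stand 0.58 [262. 187.] [0.295 0.353 0.034]
top jar_b 0.85 [189. 407.] [ 0.482 -0.288  0.15 ]
top jar_b 0.58 [150. 367.] [ 0.595 -0.181  0.15 ]
top jar_b 0.57 [193. 355.] [ 0.475 -0.144  0.15 ]
top cup 0.72 [262. 186.] [0.294 0.35  0.045]
top carafe 0.7 [234. 438.] [ 0.355 -0.376  0.125]
top jar_a 0.85 [189. 407.] [ 0.48  -0.285  0.16 ]
top jar_a 0.58 [150. 367.] [ 0.593 -0.18   0.16 ]
top jar_a 0.57 [193. 355.] [ 0.473 -0.143  0.16 ]
side board 0.62 [222. 240.] [0.632 0.111 0.012]
side board 0.62 [267. 301.] [0.381 0.174 0.012]
side board 0.47 [326. 288.] [0.292 0.34  0.012]
side jar_stand 0.86 [194. 315.] [ 0.528 -0.093  0.034]
side jar_stand 0.56 [224. 241.] [0.6   0.139 0.034]
side jar_b 0.89 [156. 311.] [ 0.539 -0.091  0.15 ]
side jar_b 0.87 [161. 366.] [ 0.398 -0.147  0.15 ]
side jar_b 0.62 [169. 339.] [ 0.43  -0.065  0.15 ]
side cup 0.7 [321. 288.] [0.28  0.354 0.045]
side carafe 0.82 [162. 417.] [ 0.303 -0.261  0.125]
side jar_a 0.89 [156. 311.] [ 0.526 -0.074  0.16 ]
side jar_a 0.87 [161. 366.] [ 0.388 -0.128  0.16 ]
side jar_a 0.62 [169. 339.] [ 0.419 -0.048  0.16 ]
0.7
```

View pics/top.png

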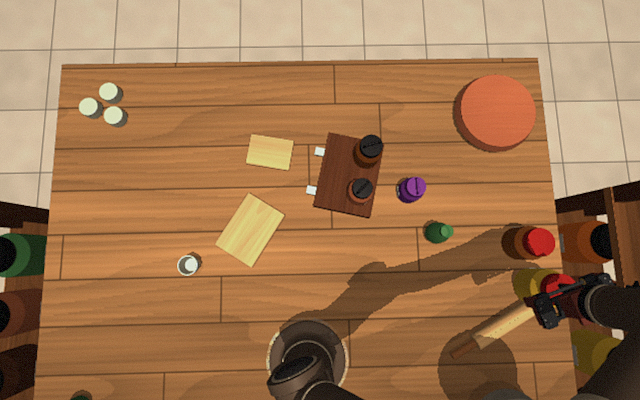

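View pics/side.png

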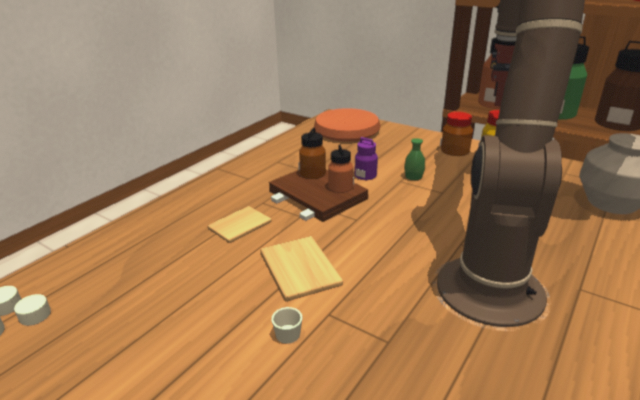

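Top view: the small board is at px (270,152) and the larger look-alike at (250,230). The stand is at (347,175), with white rail ends at (319,152) and (311,190), so the slot opens towards image left. The cup is at (188,265), the carafe at (438,232), and the purple jar at (411,188) isn't part of the job. The side view agrees. Next I'll take a close look with the wrist camera.

```bash
python3 - <<'E'
from h import *
m=ray("top",[[319,152],[311,190]],.015); print(np.round(m,3))
d=m[1]-m[0]; n=np.array([-d[1],d[0]]); 
ax=np.array([d[1],-d[0]]) ; ax=ax if ax[1]<0 else -ax
yaw=np.degrees(np.arctan2(ax[1],ax[0])); print("stand yaw",yaw, "jar dists", np.linalg.norm(d))
o=get_obs(); p=o["position"]
line_to([p[0],p[1],.40])
best=None
for y in (yaw-90,yaw+90):   # tool y along the slot axis
    for P in ([.58,.07,.40],):
        q=ik(P,[180,0,y]); print(y,q)
        if q is not None and (best is None or abs(q[6])<abs(best[1][6])): best=(y,q)
move_joints(best[1])
o=get_obs(); print(o["t"],o["position"],o["eef_rot"],o["contact_force"])
c=calibration("wrist"); R=cv2.Rodrigues(np.array(c["rvec"]))[0]; print("cam at",-R.T@np.ravel(c["tvec"]),"fwd",R[2])
save("w1",get_image("wrist"))
for th in ("board","jar_stand"):
    for r in cut_out("wrist",th):
        print(th,r["p"],r["location"],r["region"].sum())
E
```

```text
[[ 0.63  -0.05   0.015]
 [ 0.508 -0.022  0.015]]
stand yaw -102.88248272964611 jar dists 0.12549365983120556
-192.8824827296461 [ 24.32593695  21.122591   -50.85102014  78.58878166  16.24064121
  87.79592926  51.91398307]
-12.882482729646114 [  21.12538512   19.79277248  -45.56306325   78.78757644   14.009292
   87.15750606 -126.28493894]
4.7333 [0.58026004 0.06877783 0.39983535] [-1.79978016e+02 -9.07916867e-03  1.66988706e+02] [0.82306433 0.19800231 0.82751902]
cam at [0.50334725 0.08676454 0.56203134] fwd [ 0.28098142 -0.06526825 -0.95749125]
board 0.84 [180.7, 349.3] 3818
board 0.77 [45.7, 350.9] 7892
jar_stand 0.68 [167.3, 221.5] 10210
```

View pics/w1.png

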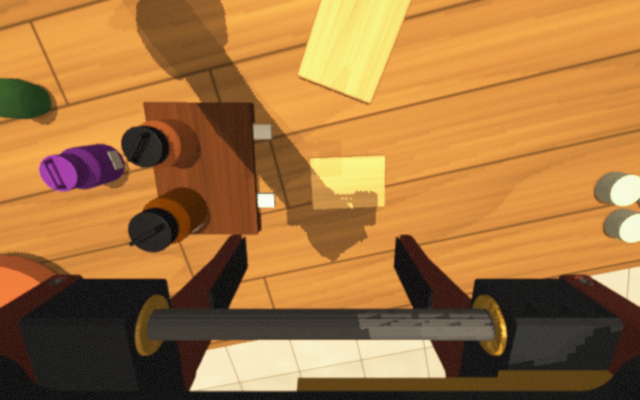

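The wrist view shows the small board at cols 310–385, rows 155–208, partly in the arm's shadow. The rail stubs are at (262,131) and (265,200). The board sits about 17 px to the far side of the slot's line and nearly parallel to it. I'll go lower for precise edges.

```bash
cat >> h.py <<'E'
def rails(im,c,box):
    x0,y0,x1,y1=box; hsv=cv2.cvtColor(im,cv2.COLOR_RGB2HSV); m=np.zeros(im.shape[:2],np.uint8)
    m[y0:y1,x0:x1]=((hsv[:,:,1]<60)&(hsv[:,:,2]>90))[y0:y1,x0:x1]*255
    n,l,s,ce=cv2.connectedComponentsWithStats(m); out=[]
    for i in np.argsort(-s[1:,4])[:2]+1:
        b=cv2.boxPoints(cv2.minAreaRect(np.argwhere(l==i)[:,::-1].astype(np.float32))); out.append((ray("wrist",b,.015,c),b,s[i,4]))
    return out
E
python3 - <<'E'
from h import *
o=get_obs();p=o["position"]
line_to([.585,.04,.24])
o=get_obs(); c=calibration("wrist"); im=get_image("wrist"); vis=im.copy()
for P,b,n in rails(im,c,(60,20,400,240)):
    print("rail",n,np.round(P[:,:2],4).tolist()); cv2.polylines(vis,[b.astype(int)],1,(255,0,0))
for r in cut_out("wrist","board"):
    m=r["region"]; rc=cv2.minAreaRect(np.argwhere(m)[:,::-1].astype(np.float32)); b=cv2.boxPoints(rc)
    print("board",r["p"],np.round(ray("wrist",b,.012,c)[:,:2],4).tolist(), np.round(b).tolist())
    cv2.polylines(vis,[b.astype(int)],1,(0,0,255))
print(o["t"],o["position"])
save("w2",cv2.resize(vis[:300],(800,375)))
E
```

```text
rail 206 [[0.4979, -0.0231], [0.5023, -0.0036], [0.5236, -0.0095], [0.5191, -0.0294]]
rail 206 [[0.619, -0.0632], [0.6236, -0.0431], [0.6478, -0.0499], [0.6432, -0.0704]]
board 0.81 [[0.434, 0.0566], [0.3547, 0.1156], [0.4226, 0.2307], [0.5108, 0.179]] [[305.0, 49.0], [340.0, -43.0], [452.0, 0.0], [417.0, 92.0]]
board 0.78 [[0.5739, 0.0489], [0.5988, 0.1838], [0.7003, 0.1758], [0.674, 0.0309]] [[324.0, 165.0], [429.0, 160.0], [432.0, 232.0], [327.0, 236.0]]
6.1167 [0.58544491 0.04046399 0.24092653]
```

View pics/w2.png

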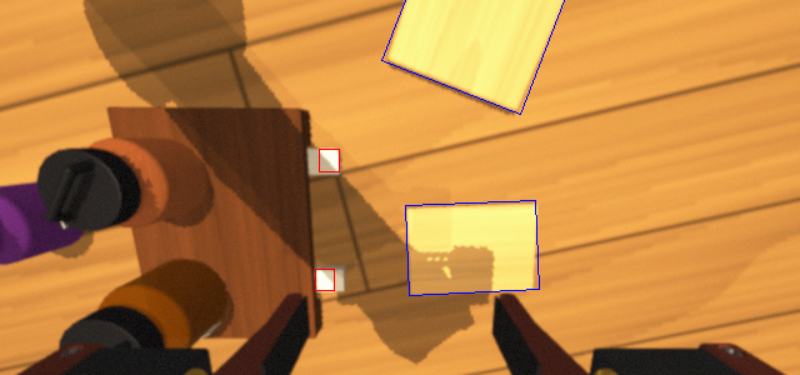

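The picture shows the board outlined well at w2 px (407–538, 202–295). The shadow cuts across both rail stubs at (324,161) and (330,280), so the rail rectangles are only partial. I'll re-segment with a shadow-tolerant threshold.

```bash
python3 - <<'E'
from h import *
c=calibration("wrist"); im=get_image("wrist"); 
hsv=cv2.cvtColor(im,cv2.COLOR_RGB2HSV); vis=cv2.resize(im[100:250,230:450],None,fx=3.6,fy=3.6,interpolation=cv2.INTER_CUBIC)
for (x0,y0,x1,y1) in ((240,110,285,150),(245,205,290,242)):
    m=np.zeros((400,640),np.uint8); m[y0:y1,x0:x1]=((hsv[:,:,1]<85)&(hsv[:,:,2]>70))[y0:y1,x0:x1]
    n,l,s,ce=cv2.connectedComponentsWithStats(m); i=1+np.argmax(s[1:,4]); print(s[i],ce[i])
    cs,_=cv2.findContours((l==i).astype(np.uint8),0,2)
    cv2.polylines(vis,[(3.6*(cs[0]-[230,100]+.5)).astype(int)],1,(255,0,0))
    b=cv2.boxPoints(cv2.minAreaRect(cs[0])); print(np.round(b,1).tolist(),np.round(ray("wrist",b,.015,c)[:,:2],4).tolist())
save("w3",vis)
E
```

```text
[246 119  27  21 534] [258.8258427  128.92322097]
[[246.0, 119.0], [272.0, 119.0], [272.0, 139.0], [246.0, 139.0]] [[0.4954, -0.0342], [0.5026, -0.0025], [0.5263, -0.0091], [0.5189, -0.0414]]
[251 213  25  21 462] [263.27489177 223.03030303]
[[250.5, 214.10000610351562], [274.70001220703125, 212.3000030517578], [276.20001220703125, 232.0], [252.10000610351562, 233.8000030517578]] [[0.6174, -0.0649], [0.6221, -0.0318], [0.6507, -0.0375], [0.6459, -0.0712]]
```

View pics/w3.png

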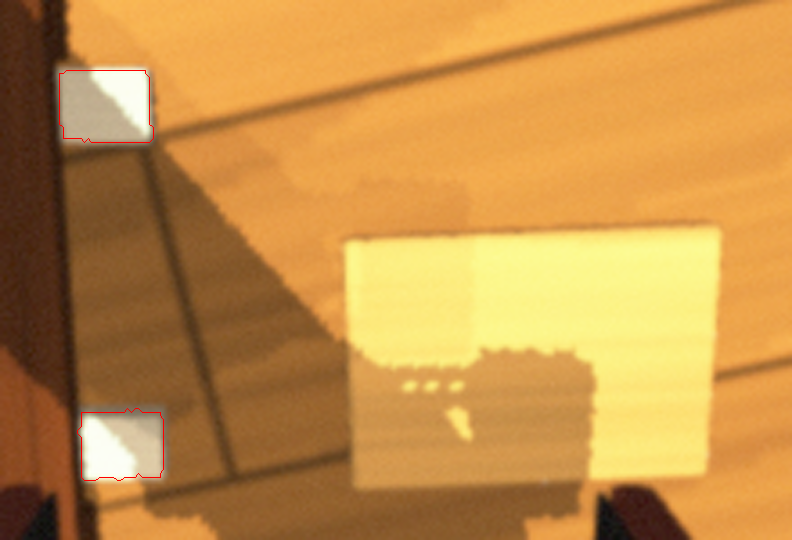

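The zoomed crop shows the near rail at px (58–153, 68–142) and the far rail at (80–165, 408–482), which includes its visible inner side face. The board corners are at (345,240), (720,228), (707,474) and (355,488). I'll compute the geometry from the rails' outer edges, then press on the board and drag it to just in front of the mouth.

```bash
cat >> h.py <<'E'
def ang(v): return np.degrees(np.arctan2(v[1],v[0]))
def U(y): return np.array([np.cos(np.radians(y)),np.sin(np.radians(y))])
def st(s=""):
    o=get_obs(); print(s,"t%.1f"%o["t"],np.round(o["position"],4),np.round(o["eef_rot"],1),"F",np.round(o["contact_force"],1),"T",np.round(o["ft_torque"],2)); return o
E
python3 - <<'E'
from h import *
z=lambda P:np.array(P,float)/3.6+[229.5,99.5]
b=ray("wrist",z([[345,240],[720,228],[707,474],[355,488]]),.012)[:,:2]
print("board",np.round(b,4).tolist(),"len",np.linalg.norm(b[0]-b[1]),np.linalg.norm(b[2]-b[3]),"wid",np.linalg.norm(b[0]-b[3]),np.linalg.norm(b[1]-b[2]))
print("board yaw",ang(b[0]-b[1]),ang(b[3]-b[2]),ang(b[3]-b[0])-90,ang(b[2]-b[1])-90)
bc=b.mean(0)
fe=ray("wrist",[[246,88],[252.5,270]],.034)[:,:2]; print("front edge",np.round(fe,4).tolist(),ang(fe[1]-fe[0])-90,np.linalg.norm(fe[1]-fe[0]))
r=ray("wrist",z([[58,67],[151,67],[84,482],[165,481]]),.015)[:,:2]
print("rails outer",np.round(r,4).tolist(),ang(r[0]-r[1]),ang(r[2]-r[3]),"across",ang(r[3]-r[1])-90,np.linalg.norm(r[3]-r[1]))
yb=(ang(b[0]-b[1])+ang(b[3]-b[2]))/2
print("bc",bc,"yb",yb)
reach([*(bc-.012*U(yb)),.06],[180,0,yb+270])
st("above")
print(line_to([*(bc-.012*U(yb)),.004],v=.03,threshold=6)); st("press")
E
```

```text
board [[0.5758, 0.0495], [0.6019, 0.1839], [0.6973, 0.1675], [0.6725, 0.032]] len 0.1369474923973536 0.13775037950313335 wid 0.09820423585843939 0.09674818205671204
board yaw -100.98569286421608 -100.37439289415589 -100.26029048882735 -99.77846437133279
front edge [[0.4628, -0.0196], [0.691, -0.0798]] -104.775317643729 0.23600055556015195
rails outer [[0.4941, -0.0344], [0.5013, -0.0029], [0.6453, -0.07], [0.6519, -0.0392]] -102.83071133061581 -102.07304386741983 across -103.53425620155942 0.15491409578592588
bc [0.63687988 0.1082372 ] yb -100.68004287918598
above t7.1 [0.6398 0.1197 0.0612] [1.800e+02 1.000e-01 1.693e+02] F [0.2 0.6 0.6] T [ 0.   -0.14 -0.02]
True
press t8.5 [0.639  0.12   0.0125] [-180.    -0.   169.3] F [-1.5 -0.9  7.1] T [0.01 0.14 0.01]
```

```bash
cat >> h.py <<'E'
MOUTH=np.array([.5759,-.0242]); YS=-103.2
E
python3 - <<'E'
from h import *
o=st(); p=np.array(o["position"]); 
tgt=MOUTH-.080*U(YS)-.012*U(YS)
mid=(p[:2]+tgt)/2
line_to([*(p[:2]+.1*(tgt-p[:2])),.0115],v=.03); st("a")
line_to([*tgt,.0115],[180,0,YS+270],v=.04); st("b")
line_to([*tgt,.02],v=.05)
line_to([.585,.04,.24],v=.25); st("c")
c=calibration("wrist"); im=get_image("wrist")
for r in cut_out("wrist","board"): 
    b=cv2.boxPoints(cv2.minAreaRect(np.argwhere(r["region"])[:,::-1].astype(np.float32))); print(r["p"],np.round(ray("wrist",b,.012,c)[:,:2],4).tolist())
save("w4",cv2.resize(im[100:250,230:450],None,fx=3.6,fy=3.6,interpolation=cv2.INTER_CUBIC))
E
```

```text
t8.5 [0.639  0.12   0.0125] [-180.    -0.   169.3] F [-1.5 -0.9  7.1] T [0.01 0.14 0.01]
a t8.9 [0.6357 0.1152 0.0125] [179.9   0.  169.3] F [0.6 2.  7. ] T [ 0.31 -0.28  0.  ]
b t10.6 [0.5981 0.0661 0.0125] [179.9   0.2 166.8] F [1.6 2.3 6.2] T [ 0.31 -0.49  0.01]
c t11.9 [0.5843 0.0398 0.2387] [-1.800e+02 -1.000e-01  1.668e+02] F [-0.5 -0.5 -1.2] T [ 0.06 -0.14  0.05]
0.74 [[0.437, 0.0553], [0.3556, 0.1123], [0.4222, 0.2301], [0.5122, 0.181]]
0.7 [[0.6304, -0.0247], [0.5322, 0.007], [0.5701, 0.14], [0.6717, 0.1185]]
```

View pics/w4.png

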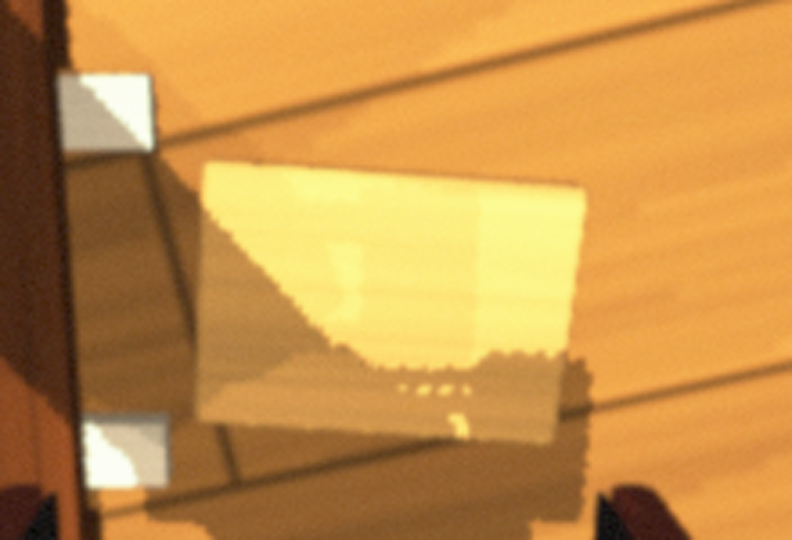

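The board is now at crop px (203,163), (585,187), (552,442), (195,420), about 3° over-rotated. The rails haven't moved. I'll re-measure it in this picture and correct the yaw and lateral offset with another press.

```bash
cat >> h.py <<'E'
zz=lambda P:np.array(P,float)/3.6+[229.5,99.5]
def board(P):
    b=ray("wrist",zz(P),.012)[:,:2]; yb=(ang(b[0]-b[1])+ang(b[3]-b[2]))/2
    print("yaws",ang(b[0]-b[1]),ang(b[3]-b[2]),ang(b[3]-b[0])-90,ang(b[2]-b[1])-90); return b.mean(0),yb
def rail(P):
    r=ray("wrist",zz(P),.015)[:,:2]; print("rails",np.round(r,4).tolist(),ang(r[0]-r[1]),ang(r[2]-r[3]),"across",ang(r[3]-r[1])-90,np.linalg.norm(r[3]-r[1])); return (r[1]+r[3])/2
def rel(bc,yb):
    a=U(YS); n=np.array([-a[1],a[0]]); d=bc-MOUTH; print("board: gap to mouth %.1f mm, lateral %.1f mm, yaw err %.1f"%(-1e3*d@a-70,1e3*d@n,yb-YS))
E
python3 - <<'E'
from h import *
m=rail([[57,72],[153,72],[86,488],[168,488]]); print("mouth",m+.0032*U(YS))
bc,yb=board([[203,163],[585,187],[552,442],[195,420]]); print(bc,yb); rel(bc,yb)
E
```

```text
rails [[0.4933, -0.0346], [0.5008, -0.0023], [0.6443, -0.0698], [0.6515, -0.0389]] -103.1376045128711 -103.12184994792325 across -103.64513593570875 0.155040722842998
mouth [ 0.57543678 -0.02369326]
yaws -106.6876765947504 -106.86230691655197 -106.83077029858599 -106.67008688364025
[0.6012334  0.05769761] -106.77499175565119
board: gap to mouth 15.5 mm, lateral 6.0 mm, yaw err -3.6
```

```bash
sed -i 's/^MOUTH=.*/MOUTH=np.array([.5756,-.0240]); YS=-103.3/' h.py; cat >> h.py <<'E'
def look(name):
    line_to([.585,.04,.24],[180,0,166.9],v=.3); st("look")
    c=calibration("wrist"); im=get_image("wrist")
    for r in cut_out("wrist","board"):
        b=cv2.boxPoints(cv2.minAreaRect(np.argwhere(r["region"])[:,::-1].astype(np.float32))); w=ray("wrist",b,.012,c)[:,:2]; m=w.mean(0)
        if m[0]>.5: print("net",m); rel(m,ang(w[np.argsort(w[:,1])[:2]].mean(0)-w[np.argsort(w[:,1])[2:]].mean(0)))
    save(name,cv2.resize(im[100:250,230:450],None,fx=3.6,fy=3.6,interpolation=cv2.INTER_CUBIC))
E
python3 - <<'E'
from h import *
bc=np.array([.6012,.0577]); yb=-106.8; off=.006
p=bc-off*U(yb)
line_to([*p,.03],[180,0,yb+270],v=.25)
print(line_to([*p,.004],v=.03,threshold=10)); o=st("press")
z=o["position"][2]-.001
t=MOUTH-(.078+off)*U(YS)
line_to([*t,z],[180,0,YS+270],v=.012); st("moved")
line_to([*t,.03],v=.1)
look("w5")
E
```

```text
True
press t13.6 [0.603  0.0633 0.0125] [-180.     0.   163.2] F [-2.1 -1.5  7.7] T [0.02 0.23 0.03]
moved t14.6 [0.5965 0.0593 0.0125] [179.8   0.2 166.8] F [2.3 3.4 7.1] T [ 0.52 -0.64  0.02]
look t15.8 [0.5842 0.0395 0.2383] [-1.799e+02 -1.000e-01  1.669e+02] F [-0.2 -0.2 -1. ] T [ 0.04 -0.11 -0.01]
net [0.59910112 0.05599031]
board: gap to mouth 13.3 mm, lateral 4.5 mm, yaw err -4.0
```

View pics/w5.png

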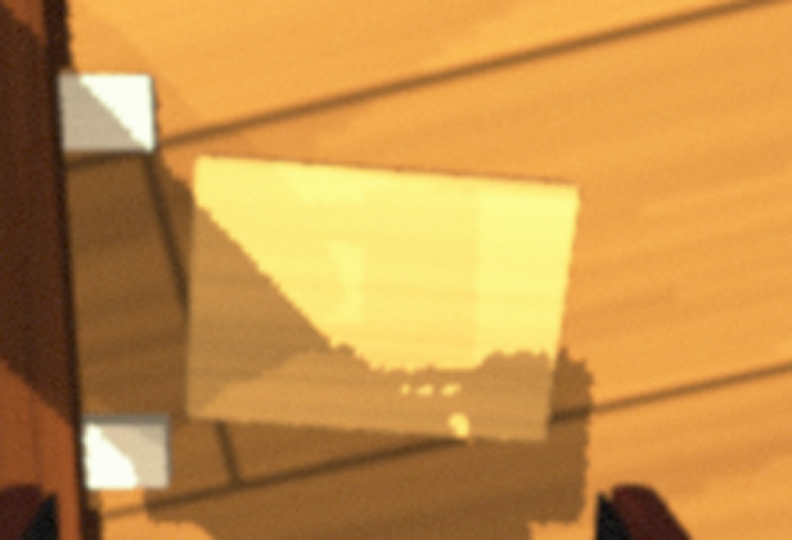

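The press mostly slips on the board, which still sits at about +5 mm and −3.5°. I'll nudge its far long side with both open fingertips instead, which squares and centres it mechanically.

```bash
cat >> h.py <<'E'
A=U(YS); N=np.array([-A[1],A[0]])
def S(x,y,z): return [*(MOUTH+x*A+y*N),z]   # slot frame: x inwards from mouth, y lateral
E
python3 - <<'E'
from h import *
bc,yb=board([[195,157],[578,187],[546,441],[188,417]]); rel(bc,yb)
x=(bc-MOUTH)@A
line_to(S(x,.080,.05),[180,0,YS+270],v=.3)
print(line_to(S(x,.080,.005),v=.08,threshold=6)); st("down")
print(line_to(S(x,.060,.005),v=.02,threshold=8)); o=st("pushed"); print(1e3*(np.array(o["position"][:2])-MOUTH)@N)
line_to(S(x,.070,.005),v=.1); line_to(S(x,.080,.05),v=.2)
look("w6")
E
```

```text
yaws -107.462320014633 -107.08665850782397 -106.61311157309521 -106.49809365594088
board: gap to mouth 12.5 mm, lateral 4.6 mm, yaw err -4.0
False
down t17.4 [0.6725 0.0381 0.0049] [180.   -0.  166.7] F [-0.   0.7 -0.3] T [ 0.04 -0.11 -0.01]
False
pushed t18.6 [0.6529 0.0424 0.0049] [-180.    -0.   166.7] F [ 0.1 -0.9  0.2] T [ 0.01 -0.15 -0.01]
59.93797758458918
look t20.1 [0.5846 0.0391 0.2382] [-1.799e+02 -1.000e-01  1.669e+02] F [ 0.2 -0.2 -0.5] T [ 0.01 -0.15  0.01]
net [0.59115958 0.05343619]
board: gap to mouth 8.9 mm, lateral -2.7 mm, yaw err 0.2
```

View pics/w6.png

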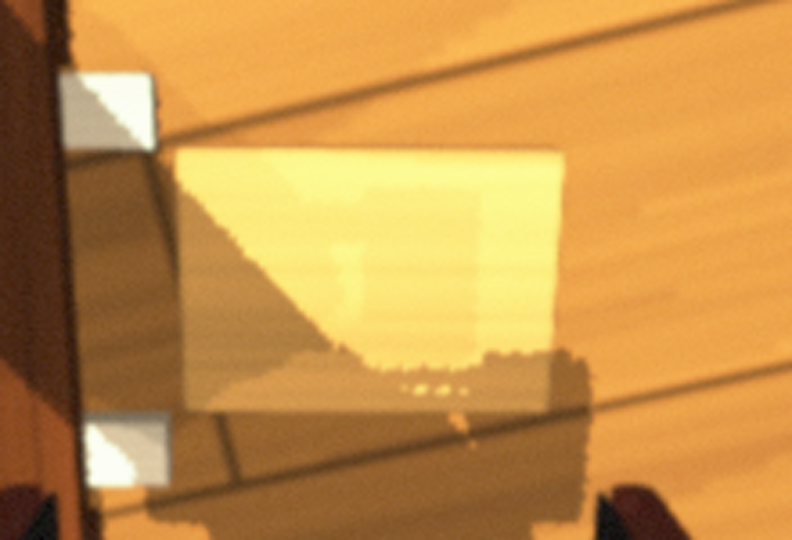

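The board is now square to the slot at px (176,148), (564,152), (549,411), (184,411). It overlaps the near rail's inner edge (row 152) slightly, so it's about 2.7 mm too near, as the network also says. I'll nudge it from the near side in small steps.

```bash
python3 - <<'E'
from h import *
x=-.080
line_to(S(x,-.078,.05),[180,0,YS+270],v=.3)
print(line_to(S(x,-.078,.005),v=.08,threshold=6))
print(line_to(S(x,-.061,.005),v=.02,threshold=8)); st("pushed")
line_to(S(x,-.072,.005),v=.1); line_to(S(x,-.078,.05),v=.2)
look("w7")
E
```

```text
False
False
pushed t22.7 [0.5347 0.0679 0.005 ] [180.    0.  166.7] F [-0.8 -0.1  0.2] T [ 0.08 -0.15  0.03]
look t24.2 [0.5838 0.0399 0.238 ] [-180.    -0.2  166.9] F [ 0.3  0.4 -0.4] T [ 0.04 -0.16 -0.1 ]
net [0.59321735 0.05291044]
board: gap to mouth 8.9 mm, lateral -0.5 mm, yaw err 0.3
```

```bash
python3 - <<'E'
from h import *
o=get_obs()
qs=[(y,ik(S(-.185,0,.05),[180,0,y])) for y in (YS,YS+180)]
qs=[(y,q) for y,q in qs if q is not None]; print([(y,np.round(q)) for y,q in qs])
y,q=min(qs,key=lambda t:np.abs(np.array(t[1])-o["joints"]).max())
reach(S(-.185,0,.10),[180,0,y]); st("behind")
print(line_to(S(-.185,0,.005),v=.12,threshold=6)); st("down")
for xt in (-.150,-.135,-.12,-.10,-.075):
    hit=line_to(S(xt,0,.005),v=.03,threshold=6); o=st(f"{xt} {hit}"); f=np.array(o["contact_force"]); print("x %.1f"%(1e3*(np.array(o["position"][:2])-MOUTH)@A),"along %.1f lat %.1f"%(f[:2]@A,f[:2]@N))
    if hit: break
E
```

```text
[(-103.3, array([ 19.,  50., -60.,  96.,  48.,  63., 112.])), (76.7, array([ -2.,  38., -24.,  97.,  19.,  50., -47.]))]
behind t25.3 [0.6181 0.1557 0.0999] [ 180.    -0.  -103.4] F [ 0.1 -0.9 -0.1] T [ 0.13 -0.03 -0.01]
False
down t26.3 [0.6186 0.1565 0.0057] [-180.     0.  -103.3] F [-0.1 -0.3  1.3] T [ 0.11 -0.07  0.03]
-0.15 False t27.6 [0.6101 0.1222 0.005 ] [ 180.     0.  -103.3] F [0.5 0.8 0.4] T [ 0.12 -0.03  0.01]
x -150.2 along -0.9 lat 0.3
-0.135 False t28.2 [0.6066 0.107  0.005 ] [ 180.    -0.  -103.3] F [-0.2 -0.  -0.7] T [ 0.05 -0.07 -0.02]
x -134.6 along 0.1 lat -0.2
-0.12 False t28.9 [0.6032 0.0924 0.005 ] [ 180.    -0.  -103.3] F [-0.9 -0.2  0.4] T [ 0.15 -0.08  0.02]
x -119.6 along 0.4 lat -0.9
-0.1 False t29.7 [0.5985 0.0731 0.0049] [ 180.    -0.  -103.3] F [ 0.3  0.6 -0.4] T [ 0.09 -0.08 -0.  ]
x -99.8 along -0.6 lat 0.1
-0.075 False t30.7 [0.5928 0.0489 0.005 ] [ 180.    -0.  -103.3] F [-0.7  0.4 -0.3] T [ 0.13 -0.03  0.06]
x -74.9 along -0.2 lat -0.7
```

No resistance so far. I'll check that the board is really between the rails.

```bash
python3 - <<'E'
from h import *
s=get_image("side")[150:260,200:400]; w=get_image("wrist")
a=cv2.resize(s,(800,440),interpolation=cv2.INTER_CUBIC)[100:400]; b=cv2.resize(w,(480,300))
save("c1",np.vstack([a,np.pad(b,((0,0),(0,320),(0,0)))]))
E
```

```text
(no output)
```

View pics/c1.png

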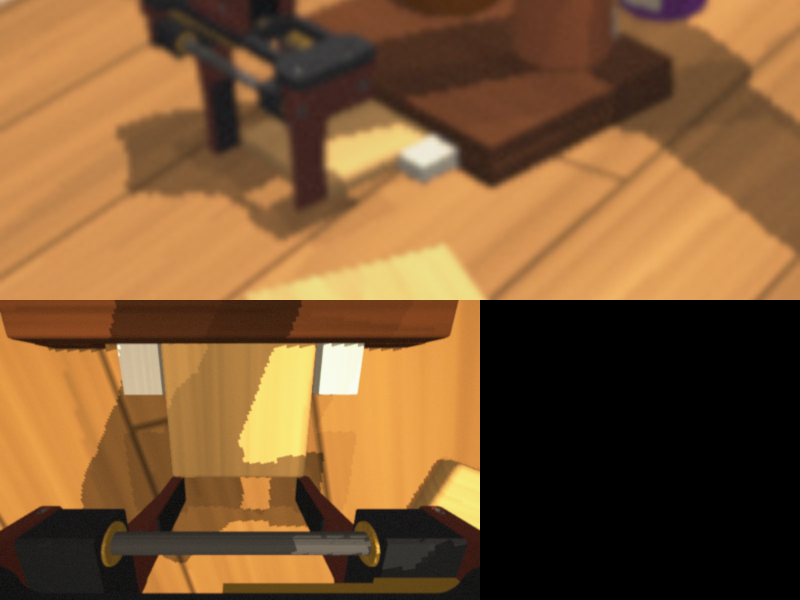

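The board is clearly between the two rails and under the stand: the wrist view shows the rail stubs at (142,370) and (340,370) with the board between them. The open fingers span both the board's end and the rails' fronts, so they can act as a flush gauge. I'll push gently until they touch the rails.

```bash
python3 - <<'E'
from h import *
for xt,v in ((-.030,.03),(-.002,.012)):
    hit=line_to(S(xt,0,.005),v=v,threshold=4); o=st(f"{xt} {hit}"); f=np.array(o["contact_force"]); print("x %.1f"%(1e3*(np.array(o["position"][:2])-MOUTH)@A),"along %.1f lat %.1f"%(f[:2]@A,f[:2]@N))
    if hit: break
s=get_image("side")[150:260,200:400]; w=get_image("wrist")
a=cv2.resize(s,(800,440),interpolation=cv2.INTER_CUBIC)[100:350]; b=cv2.resize(w[:360,120:520],(389,350))
save("c2",np.vstack([a,np.pad(b,((0,0),(0,411),(0,0)))]))
E
```

```text
-0.03 False t32.4 [0.5826 0.0052 0.005 ] [-180.    -0.  -103.3] F [ 0.7  0.5 -0.4] T [ 0.23 -0.06  0.03]
x -30.0 along -0.6 lat 0.5
-0.002 True t33.9 [ 0.5785 -0.0111  0.0048] [ 1.800e+02  1.000e-01 -1.033e+02] F [0.  0.8 0.2] T [ 0.32 -0.24  0.1 ]
x -13.3 along -0.8 lat -0.2
```

View pics/c2.png

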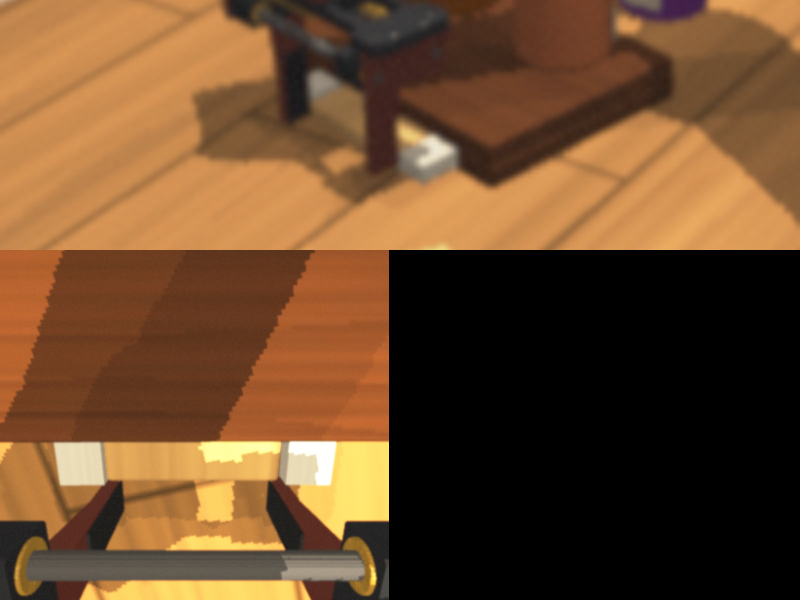

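The open fingers stopped against the rail fronts at x = −13.3 mm, and the board end (row 481) is nearly level with the rails' front (row 485). I'll push once more, a bit firmer but below the 12–15 N sliding limits, then back off and inspect.

```bash
python3 - <<'E'
from h import *
hit=line_to(S(-.004,0,.005),v=.012,threshold=7); o=st(f"{hit}"); f=np.array(o["contact_force"]); print("x %.1f"%(1e3*(np.array(o["position"][:2])-MOUTH)@A),"along %.1f lat %.1f"%(f[:2]@A,f[:2]@N))
line_to(S(-.06,0,.005),v=.1); line_to(S(-.10,0,.10),v=.2); st("back")
c=calibration("wrist"); R=cv2.Rodrigues(np.array(c["rvec"]))[0]; K=np.array(c["intrinsics"])
w=get_image("wrist")
px,_=cv2.projectPoints(np.array([S(0,-.064,.015),S(0,.064,.015)]),np.array(c["rvec"]),np.array(c["tvec"]),K,None); px=px.reshape(-1,2); print(px)
r0=int(px[:,1].mean())-40; c0=int(px[:,0].mean())-100
np.save("w8.npy",w); save("w8",cv2.resize(w[r0:r0+90,c0:c0+200],None,fx=4,fy=4,interpolation=cv2.INTER_CUBIC)); print(r0,c0)
E
```

```text
True t34.3 [ 0.5781 -0.011   0.0045] [ 180.     0.3 -103.2] F [0.8 1.6 0.8] T [ 0.35 -0.3   0.1 ]
x -13.2 along -1.7 lat 0.5
back t35.6 [0.5982 0.072  0.0991] [ 179.9    0.2 -103.2] F [ 0.1 -0.8 -0.6] T [ 0.07 -0.05  0.  ]
[[403.7849661   86.12349904]
 [237.35503443  85.81310331]]
45 220
```

View pics/w8.png

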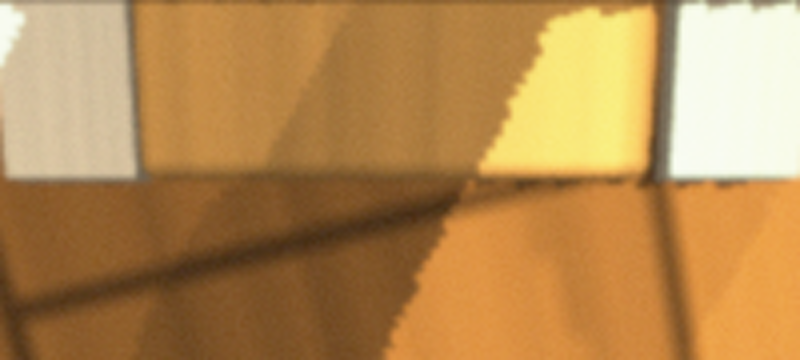

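The close-up shows the board's end (row 177) level with both rail fronts (row 180) to about 0.5 mm, with an even gap on each side. The contact forces never came near the stand's sliding limit. I'll retreat and hand it in.

```bash
python3 - <<'E'
from h import *
line_to(S(-.12,0,.28),v=.2); sleep(.5); st("end"); print(finish_job())
E
```

```text
end t37.2 [0.6032 0.0928 0.2799] [ 179.9    0.3 -103.2] F [ 0.5 -0.1 -0.2] T [ 0.1  -0.04 -0.04]
the job is handed in; nothing more can be done
None
```

I slid the smaller board in between the rails until its outer end was flush with their front ends (within about 0.5 mm in the last close-up), never pushing anywhere near hard enough to shift the stand or its jars, and handed the job in at 37 s.

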